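# Clamp the glued bottle-drying rack with the one-hand bar clamp

### The arm

A 7-joint arm with a two-finger parallel gripper is mounted at the origin on the work surface. World frame = base frame: x ahead of the robot, y to its left, z up, the work surface at z = 0. Lengths are in m, angles in rad, forces in N, time in s.
With the tool pointing down it reaches from about 0.4 to 0.875 m from the base axis. Payload 19.3 kg.
Tool frame: the origin (TCP) lies on the centre line of the jaws, within the pads' length; the fingertips stand 25 mm ahead of it and the grasp point (between the pads) lies 6 mm ahead of it (tips_ahead is the distance from the TCP to the fingertips, in m); z points along the fingers, y is the direction in which the jaws open and shut (so a half turn about z gives the same grasp; the last joint's range is limited). The gripper opens to 85 mm and grips with 20 to 120 N. Pads are 22 mm wide; open, the fingers measure 114 mm over their backs; the gripper's body (76 mm by 85 mm) begins 54 mm behind the grasp point. The pads swing forward as they close: fully open they stand 13 mm farther back than shut.
Start: joints at [1.135, 0.521, -0.036, 1.599, 0.021, 1.021, -0.113], TCP at [0.224, -0.584, 0.256] pointing down, gripper open.
Joint ranges: [-2.91, 2.91], [-0.3, 2.13], [-1.5, 1.42], [0.17, 2.43], [-1.26, 4.41], [0.16, 1.93], [-2.52, 2.52]. Speed limits (rad/s): [1.89, 1.89, 2.39, 2.39, 3.01, 3.01, 3.01].

### API

Orientations are given as [roll, pitch, yaw] about the fixed x, y, z axes, in that order (R = Rz(yaw) Ry(pitch) Rx(roll)).
In Python, from workcell import observe, grab_frame, job_done, outline_of, tips_ahead gives the robot as it stands. The module is installed in compiled form; this text tells all that it offers.
- The arm moves only by the tool move_arm, never from a script. Its argument "motion" is a list of rows, each a list of 2 entries, a list of its own where there are three numbers: the shift along the world's x, y, z in mm, then the turn, a rotation vector about the world's x, y, z in rad. A call has 1 to 12 rows; each row is the pose to reach, as a shift and turn from the pose commanded when the call began; what a row does not reach only later rows make up. A row lasts 1/8 s, in which the tool goes at most 62.5 mm and 10.7 degrees, less where a joint would pass 70% of its speed; a pose out of reach is approached as far as the arm can. A call with a gripper value outside its range is refused whole. "jaw" is the finger opening in mm, from 0 to 85.4, set as the call begins (left out, the last holds). The fingers move at their own pace and stop on an object; "grip_force" is the grip in N (left out, the last holds). Time passes only in rows, so rows that repeat a pose let the fingers close. It gives the time, the measured TCP pose, the force and the opening at its end, in the units of the state.
- observe(): the state, without advancing time (a new reading comes with each control period).
- grab_frame(name): name is "scene" or "top"; returns a dict with "frame" (400x640x3 uint8, red, green, blue), "fx", "fy", "cx", "cy" (pixels), "T" (4x4, takes a point from camera to world coordinates). Camera axes: x right, y down, z forward; pixel columns grow to the right and rows downward; lengths in m; the calibration is good to about 2 mm. A picture is of the moment at which its call begins. There is no depth.
- job_done(): hands the job in, once; it reports no verdict.
Trained networks look in the newest picture that a camera, given by its name, has taken for a name from the list of things; names that differ only in an ending like _2 or _b are one class to them, and where a whole thing is asked for, a point or a joint stands for the part that bears it (a point fixed in the world has none). Each returns a list of dicts, best first, with "score" (0 to 1); they miss things now and then, are a little off and sometimes report something else, mostly with a low value. They report only what shows in the picture. A call takes as long as a camera call. They do not tell look-alikes from the thing itself.
- outline_of(label, camera): "pixels" (400x640 bool, what is visible of it) and "pixel" ([column, row] in pixels, amid what is visible of it).
The state is a dict: "clock": time; "qpos": joint angles; "qd": joint speeds; "joint_efforts": joint torques, N m; "position": TCP position; "tool_rot": TCP orientation; "force": force on the tool from outside, world axes, zero at the start; "moment": the same for the moment, N m; "grip_width": finger opening in m.
Only numpy, scipy, OpenCV 4.12 (cv2) and the standard library are available. Lean on these libraries where they do the work, as an engineer would, in place of code of your own. Each camera call takes 0.05 s, during which the arm holds its last target.

### The job

The freshly glued pine drying rack stands between the jaws of the one-hand bar clamp lying on the counter, but a loose bottle collar is in the way of the far jaw: put that collar down in the blue tray, beside the stack of two. Then, leaving the clamp lying flat, pump its trigger against its handle, letting the trigger spring back out between squeezes, until both jaw pads press on the rack. Finish still squeezing handle and trigger together, with the rack held firmly but gently (a light squeeze of about 20 N is plenty; a hard one dents the pine), and leave everything else where it is.

Things in the scene. Friction and masses are not known exactly. Their poses are not given: they have to be found in the camera images.
- clamp_grip (a point): Where to squeeze the loose dark clamp lying on its side: midway between the outer faces of handle and trigger (trigger out), 16 mm up. Axes of the clamp: y along the bar from near to far jaw, x from handle to jaws, z up. Outer faces at y = -31.5 mm (handle) and about +32 mm (trigger): 64 to 66 mm over both, 38 mm when squeezed. Squeeze from above along y. Housing from x = +28 mm, bar axis x = +50.
- trigger_squeeze (a joint): Trigger angle, rad: 0 out (its spring brings it back), 0.236 in against its stop. The spring takes 5 N at the grip place when out, 7.5 N when in. A full stroke draws the bar in about 11 mm; a pawl keeps it there (teeth 5.5 mm apart: up to 5.5 mm runs back). Once both pads press, the trigger stops short; the pads then press 2.2 times the squeeze beyond the spring, less about 6 N friction.
- bar_travel (a joint): How far the bar has been drawn in, m: 0 jaws at their widest (157 mm between pad faces), 0.085 the end. The pads meet the 84 mm rack on both sides at about 0.073; 6 to 8 full strokes are needed from the start values of 0.001 to 0.013.
- far_jaw (a point): Centre of the far jaw's pad face, on the end of the bar, 16 mm above the counter (clamp frame's directions). The jaw comes along -y, towards the handle side, as the bar is drawn in.
- far_pad: The black soft pad of the far jaw, 26 x 26 mm face; origin at its face centre. It gives 1 mm per 18 N, up to 4.5 mm, so the force on the rack grows by about 9 N per mm of bar travel once both pads touch.
- near_pad: The same pad on the handle-side jaw, facing the far pad; origin at its face centre, 112 mm to +x and 32.5 mm to +y of the grip place.
- clamp_trigger: The orange trigger on the +y side of the handle, 3 to 29 mm above the counter, outer side convex, swinging level towards the handle (-y) about its pivot, the origin, 110 mm to +x and 7.5 mm to +y of the grip place.
- clamp_handle: The dark handle, 1 to 31 mm above the counter, along x from 40 mm before to 25 mm beyond the grip place, outer face flat. Its origin is the clamp's: on the counter under the bar, 50 mm to +x and 7.5 mm to +y of the grip place. When both fingers close alike, the whole clamp slides up to 13 mm to +y, which does no harm.
- rack: The glued rack: two pine battens side by side with a pale glue line, 100 mm (x) x 84 mm (y, the way it is clamped) x 34 mm high, with four 12 mm pegs that reach 62 mm above the counter; loose, 0.4 kg. Origin at the middle of its underside. It stands 2 to 6 mm from the near pad at the start.
- collar_center (a point): Centre of the loose ivory bottle collar: a plastic ring 40 mm across, 16 mm high, 32 mm hole, flat on the counter between rack and far jaw, which are 45 to 65 mm apart. The edge of the bar is 35 to 47 mm from the ring's edge, to -x of the clamp. Take it across its diameter from above, fingers closing along the clamp's x.
- tray: The blue open tray that receives the collar, fixed: 200 mm (x) x 130 mm (y) outside, 24 mm high, walls and floor 4 mm. Origin at the middle of its underside. The stack of two collars stands in it at x = -60 mm; the half at +x is free, (x = +45 mm, y = 0) is a good place. It stands at the left or at the right of the clamp.
- low_collar_center (a point): Centre of the lower collar of the stack in the blue tray (same size as the loose one).
- top_collar_center (a point): Centre of the upper collar of that stack, whose top is 36 mm above the counter.
- canister_center (a point): Centre of the closed white formula canister, 103 mm across, 134 mm high, beyond the clamp.
- glue_bottle_center (a point): 60 mm above the foot of the white glue bottle, 52 mm across, 158 mm high, beyond the clamp.
- bottle_center (a point): Middle of the glass baby bottle lying in the white tray, on the other side from the blue one; 52 mm thick, 160 mm long.
- scoop_center (a point): Middle of the yellow scoop's bowl in the white tray; bowl 34 mm across, 28 mm high, with a 70 mm flat handle.
Things that resemble listed ones, but are neither listed nor needed, are in the scene too. Of the things that look like the tray, take the one that is farthest from the robot's base at the start.

How it is judged:
On the way, in this order (a step that is already met when the one before it is completed fails the run):
1. the loose collar lies in the blue tray (x of collar_center in the frame of tray between -0.092 and 0.092 m and y of collar_center in the frame of tray between -0.058 and 0.058 m and height (world z) of collar_center below 0.028 m), for 0.2 s.
2. the fingers squeeze the trigger while the far pad is still clear of the rack (value of joint trigger_squeeze above 0.12 rad and contact force between the fingers and clamp_trigger above 2 N and contact force between far_pad and rack below 2 N), for 0.05 s.
3. the trigger is let out again (value of joint trigger_squeeze below 0.08 rad), for 0.05 s.
4. both pads press on the rack (contact force between each of far_pad, near_pad and rack above 6 N), for 0.2 s.
At the end, for the whole second after the job is handed in: For the last second both pads press on the rack with 6 to 70 N, the fingers squeeze trigger (in over 0.005 rad) and handle with over 5 N each, clamp and rack lie flat (12 mm, 0.12 rad) and still, and the loose collar lies in the blue tray, its centre inside the walls and below 28 mm (all of step 1 and all of step 4 and contact force between each of far_pad, near_pad and rack below 70 N and contact force between the fingers and clamp_trigger above 5 N and contact force between the fingers and clamp_handle above 5 N and value of joint trigger_squeeze above 0.005 rad and angle between each of clamp_handle, rack's own z axis and vertical below 0.12 rad and height (world z) of each of clamp_handle, rack below 0.012 m and linear speed of each of rack, clamp_handle below 0.02 m/s); the arm keeps its last pose, push and grip.
It fails at once if the rack is crushed: a pad presses with more than 70 N (contact force between any of far_pad, near_pad and rack above 70 N).
It fails at once if the rack is tipped (angle between rack's own z axis and vertical above 0.35 rad).
It fails at once if the canister, glue bottle, baby bottle, scoop or collar stack is moved by more than 30 mm (distance of any of canister_center, glue_bottle_center, bottle_center, scoop_center, low_collar_center, top_collar_center from where it was at the start of the episode above 0.03 m).
It also fails if it takes over 54 s, if anything falls off the work surface, if the arm or the gripper's body presses on something with over 40 N, if the wrist force passes 120 N, or if a joint passes its speed limit or range.

## Working session

There is one attempt and no reset: what is moved stays moved. The work goes in short steps, Python scripts to look and compute and a tool call to move; the robot and the scene stay as the last step left them, time stands still between calls to the robot, and variables do not carry over. Pictures are saved under pics/ and viewed, and the job is handed in when it is done.

Besides the shell and the picture viewer there is one more tool, called after "Emit:" by a JSON object that holds its "name" and its "arguments". move_arm: Moves the arm, as the interface text tells. Its arguments: {"type":"object","properties":{"motion":{"type":"array"},"jaw":{"type":"number"},"grip_force":{"type":"number"}},"required":["motion"]}

```bash
mkdir -p pics
cat > h.py <<'E'
import numpy as np, cv2
from workcell import observe, grab_frame, job_done, outline_of, tips_ahead
def snap(cam,fn=None):
    f=grab_frame(cam)
    if fn: cv2.imwrite('pics/'+fn,cv2.cvtColor(f['frame'],cv2.COLOR_RGB2BGR))
    return f
def ray(f,px,z):
    d=np.array([(px[0]-f['cx'])/f['fx'],(px[1]-f['cy'])/f['fy'],1.0])
    R=f['T'][:3,:3];o=f['T'][:3,3];w=R@d
    return o+w*(z-o[2])/w[2]
def proj(f,p):
    R=f['T'][:3,:3];o=f['T'][:3,3];c=R.T@(np.asarray(p,float)-o)
    return np.array([f['fx']*c[0]/c[2]+f['cx'],f['fy']*c[1]/c[2]+f['cy']])
E
python3 - <<'E'
from h import *
s=observe();print(s)
for c in('scene','top'):
    f=snap(c,c+'0.png');print(c,f['fx'],f['cx'],f['cy'],f['T'].round(3).tolist())
    for l in ['clamp_handle','clamp_trigger','far_pad','near_pad','rack','collar_center','tray','canister_center','glue_bottle_center','bottle_center','scoop_center','low_collar_center']:
        for d in outline_of(l,c): print(l,round(d['score'],2),d['pixel'],d['pixels'].sum())
print(tips_ahead)
E
```

```text
{'clock': 0.0, 'qpos': array([ 1.13480105,  0.52201973, -0.03634771,  1.60001817,  0.02124493,
        1.02111966, -0.11280004]), 'qd': array([ 0.00085603, -0.00085269,  0.00067953, -0.00315061, -0.00056409,
        0.00133773,  0.00046399]), 'joint_efforts': array([ 1.69779312e-03, -9.27098322e+01,  1.98022306e+00, -3.69924724e+01,
        1.77652814e-02,  8.47032265e-03,  1.71860017e-05]), 'position': array([ 0.22340805, -0.5833612 ,  0.25571831]), 'tool_rot': array([-3.14041948e+00,  1.13593417e-04,  3.65826617e-01]), 'force': array([-0.10316766, -0.45979911,  0.14195681]), 'moment': array([-0.00552632,  0.00886013, -0.01812588]), 'grip_width': 0.08517366613896936}
scene 420.1778855827415 327.993360766001 197.45009603377065 [[0.23, 0.505, -0.832, 1.489], [0.973, -0.14, 0.184, -0.215], [-0.024, -0.851, -0.524, 0.684], [0.0, 0.0, 0.0, 1.0]]
clamp_handle 0.3 [386.9, 211.5] 128
clamp_trigger 0.49 [326.5, 193.8] 65
far_pad 0.59 [396.1, 208.3] 93
near_pad 0.61 [326.3, 195.1] 56
rack 0.6 [361.3, 213.0] 1020
collar_center 0.41 [386.0, 214.2] 107
collar_center 0.36 [330.3, 194.5] 48
tray 0.8 [209.2, 186.6] 1663
tray 0.69 [185.2, 244.3] 2593
canister_center 0.58 [269.7, 268.9] 3138
glue_bottle_center 0.58 [423.0, 248.2] 1045
bottle_center 0.96 [444.2, 191.0] 696
scoop_center 0.66 [456.7, 186.6] 159
low_collar_center 0.41 [195.1, 231.9] 82
top 427.777370422031 321.6853984792533 204.72974870021883 [[0.026, -0.981, 0.193, 0.3], [-1.0, -0.027, -0.006, -0.004], [0.011, -0.193, -0.981, 1.116], [0.0, 0.0, 0.0, 1.0]]
clamp_handle 0.79 [324.2, 234.2] 191
clamp_trigger 0.47 [308.8, 233.4] 176
clamp_trigger 0.4 [393.7, 105.0] 1924
rack 0.91 [281.6, 192.0] 1275
tray 0.96 [443.0, 304.9] 4370
tray 0.76 [464.7, 199.4] 3664
canister_center 0.56 [393.1, 109.0] 1945
canister_center 0.24 [254.3, 105.4] 640
glue_bottle_center 0.6 [253.7, 105.0] 622
bottle_center 0.81 [178.2, 210.2] 1036
scoop_center 0.5 [151.5, 217.4] 296
0.025
```

```bash
python3 -c "
import cv2
a=cv2.imread('pics/top0.png');cv2.imwrite('pics/top0b.png',a)
cv2.imwrite('pics/top0c.png',cv2.resize(a[150:290,220:380],None,fx=5,fy=4.2857,interpolation=cv2.INTER_CUBIC) if 0 else cv2.resize(a[150:290,220:380],None,fx=4,fy=4,interpolation=cv2.INTER_CUBIC))
"
```

```text
(no output)
```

View pics/top0.png

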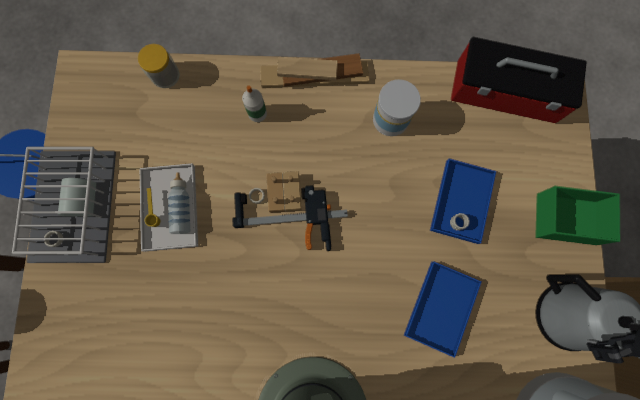

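View pics/top0c.png

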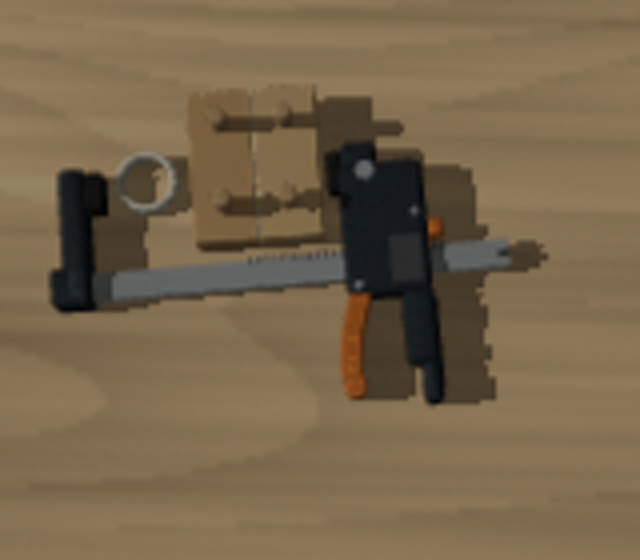

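View pics/scene0.png

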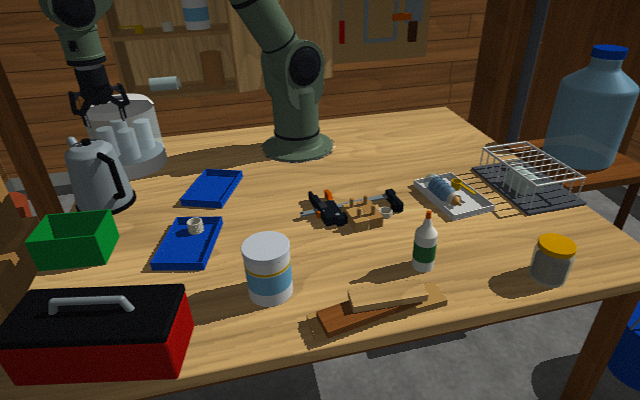

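```bash
cat > m.py <<'E'
from h import *
import sys
f=snap('top')
Z=lambda u,v:(220+u/4,150+v/4)
for n,p,z in [('barL',(112,287),.02),('barM',(345,265),.02),('barR',(500,252),.02),('handtip',(433,402),.031),('handouter',(438,350),.031),('trigtip',(355,396),.029),('ring',(147,181),.016),
 ('rackNW',(190,93),.034),('rackSW',(197,245),.034),('rackSE',(323,232),.034),('rackNE',(314,88),.034),('farpadT',(105,178),.029),('farpadB',(103,213),.029)]:
    print(n,(ray(f,Z(*p),z)*1000).round(0))
for n,p,z in [('tA',(446,160),.024),('tB',(496,174),.024),('tC',(484,243),.024),('tD',(432,229),.024),('stacktop',(459.5,221),.036)]:
    print(n,(ray(f,p,z)*1000).round(0))
E
python3 m.py
python3 -c "
import cv2
a=cv2.imread('pics/top0.png');
cv2.imwrite('pics/tray0.png',cv2.resize(a[150:250,420:510],None,fx=6,fy=6,interpolation=cv2.INTER_CUBIC))
a=cv2.imread('pics/scene0.png');
cv2.imwrite('pics/scene0c.png',cv2.resize(a[175:245,290:420],None,fx=6,fy=6,interpolation=cv2.INTER_CUBIC))
"
```

```text
barL [466. 179.  20.]
barM [484.  29.  20.]
barR [495. -71.  20.]
handtip [396. -30.  31.]
handouter [429. -32.  31.]
trigtip [399.  20.  29.]
ring [537. 161.  16.]
rackNW [593. 134.  34.]
rackSW [492. 124.  34.]
rackSE [503.  44.  34.]
rackNE [598.  53.  34.]
farpadT [536. 186.  29.]
farpadB [512. 186.  29.]
tA [ 646. -338.   24.]
tB [ 611. -470.   24.]
tC [ 426. -429.   24.]
tD [ 459. -296.   24.]
stacktop [ 480. -364.   36.]
```

View pics/tray0.png

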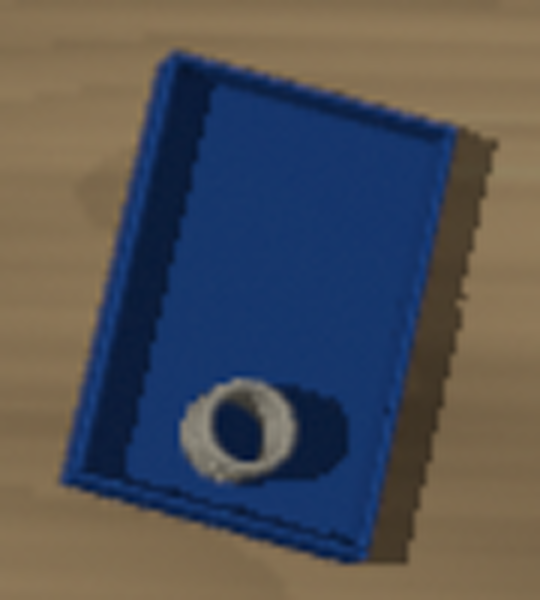

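View pics/scene0c.png

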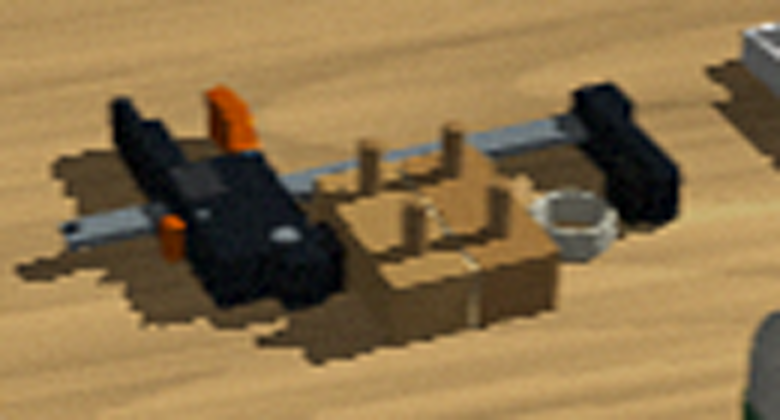

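```bash
cat > ov.py <<'E'
from h import *
def world(pose,p):
    x,y,th=pose;c,s=np.cos(th),np.sin(th)
    return np.array([x+c*p[0]-s*p[1],y+s*p[0]+c*p[1],p[2]])/1000
def lines(tr,trig=0):
    L=[]
    def box(x0,x1,y0,y1,z):L.append([(x0,y0,z),(x1,y0,z),(x1,y1,z),(x0,y1,z),(x0,y0,z)])
    box(-90,-25,-39,-30,31) 
    box(49,75,24,25,29)
    fy=182-tr;box(49,75,fy,fy+1,29)
    L.append([(0,-100,16),(0,fy,16)])
    L.append([(-90,24.5,29),(-25,24.5,29)])
    return L
def overlay(cam,crop,k,pose,tr,fn,extra=[]):
    f=snap(cam);a=cv2.cvtColor(f['frame'],cv2.COLOR_RGB2BGR)
    u0,v0,u1,v1=crop
    b=cv2.resize(a[v0:v1,u0:u1],None,fx=k,fy=k,interpolation=cv2.INTER_CUBIC)
    for L in lines(tr)+extra:
        P=np.array([(proj(f,world(pose,p))-[u0,v0]+.5)*k for p in L]).round().astype(np.int32)
        cv2.polylines(b,[P],False,(255,255,0),1)
    cv2.imwrite('pics/'+fn,b)
E
cat > o.py <<'E'
from ov import *
import sys
cx,cy,th,tr=map(float,sys.argv[1:5]);n=sys.argv[5]
# cx,cy: coords along clamp axes
c,s=np.cos(th),np.sin(th);pose=(c*cx-s*cy,s*cx+c*cy,th);print(pose)
r=[[(-0,)]]
overlay('top',(225,165,365,260),5,pose,tr,n+'_t.png')
overlay('scene',(295,180,420,240),6,pose,tr,n+'_s.png')
E
python3 o.py 481 -44 .115 13 o1
```

```text
(np.float64(482.871745544459), np.float64(11.483786607526802), 0.115)
```

View pics/o1_t.png

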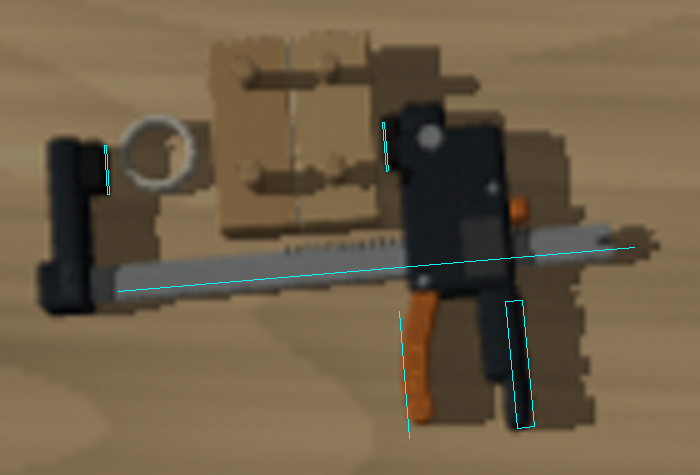

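View pics/o1_s.png

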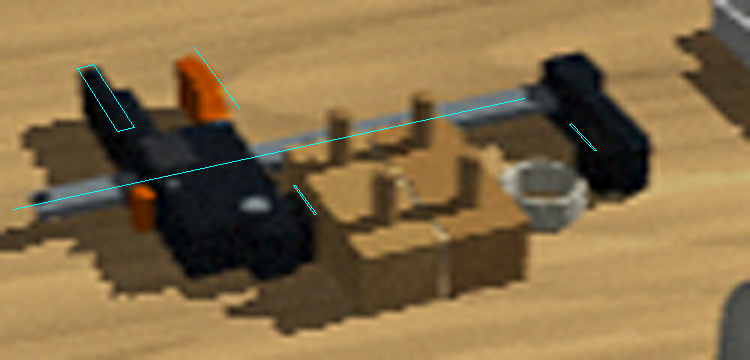

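Run:
```python
from h import *
f=snap('scene')
print(ray(f,(385,209.2),.016),ray(f,(386,214.2),.006), observe()['clock'])
```

```text
[0.5359069 0.1634743 0.016    ] [0.54712532 0.1629453  0.006     ] 1.5
```

Emit:
{"name": "move_arm", "arguments": {"motion": [[[20, 40, -5], [0, 0, 0.1]], [[45, 95, -15], [0, 0, 0.2]], [[67, 150, -25], [0, 0, 0.3]], [[90, 205, -35], [0, 0, 0.4]], [[112, 260, -45], [0, 0, 0.5]], [[135, 315, -55], [0, 0, 0.6]], [[157, 370, -65], [0, 0, 0.7]], [[180, 425, -75], [0, 0, 0.8]], [[202, 480, -85], [0, 0, 0.9]], [[225, 535, -95], [0, 0, 1.0]], [[247, 590, -105], [0, 0, 1.1]], [[270, 645, -110], [0, 0, 1.2]]], "jaw": 60}}

```text
clock: 3.0
position: [0.494, 0.0632, 0.146]
tool_rot: [-3.142, 0.0, 1.569]
force: [1.2, -0.8, 0.4]
grip_width: 0.06
```

Emit:
{"name": "move_arm", "arguments": {"motion": [[[20, 50, -25], [0, 0, 0.06]], [[43, 99, -50], [0, 0, 0.117]], [[43, 99, -75], [0, 0, 0.117]], [[43, 99, -75], [0, 0, 0.117]]]}}

```text
clock: 3.5
position: [0.5355, 0.1603, 0.0699]
tool_rot: [-3.139, 0.001, 1.683]
force: [-0.4, 0.1, 0.4]
grip_width: 0.0602
```

Run:
```python
from h import *
f=snap('scene');a=f['frame'][150:240,310:430][:,:,::-1];cv2.imwrite('pics/g1.png',cv2.resize(a,None,fx=6,fy=6,interpolation=cv2.INTER_CUBIC))
f=snap('top');a=f['frame'][150:250,220:340][:,:,::-1];cv2.imwrite('pics/g1t.png',cv2.resize(a,None,fx=5,fy=5,interpolation=cv2.INTER_CUBIC))
print(observe()['position'])
```

```text
[0.53666751 0.15979854 0.07192516]
```

View pics/g1.png

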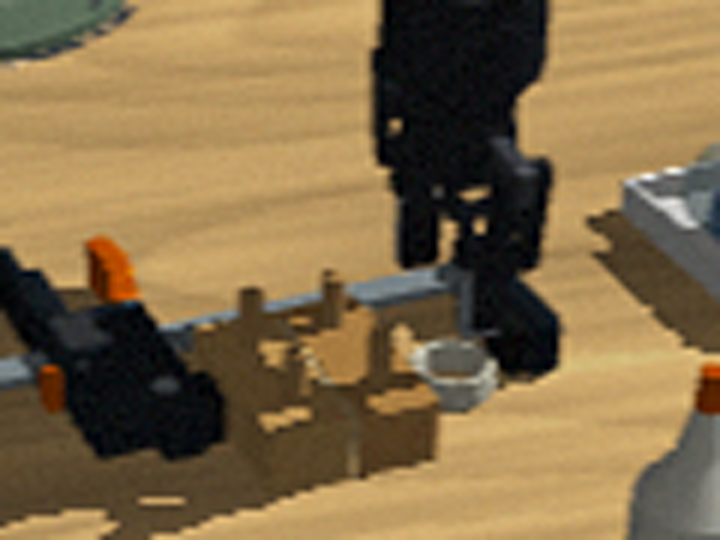

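View pics/g1t.png

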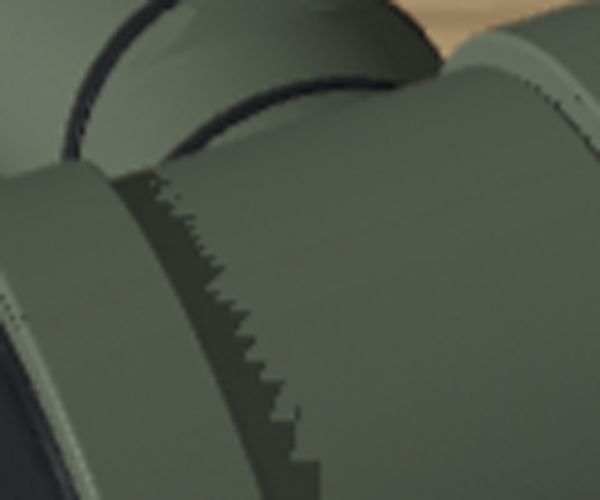

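Emit:
{"name": "move_arm", "arguments": {"motion": [[[0, 2, -22], [0, 0, 0]], [[0, 2, -43], [0, 0, 0]], [[0, 2, -43], [0, 0, 0]]]}}

```text
clock: 3.98
position: [0.5365, 0.1616, 0.0286]
tool_rot: [-3.141, 0.0, 1.682]
force: [0.2, -0.2, 0.1]
grip_width: 0.0601
```

Emit:
{"name": "move_arm", "arguments": {"motion": [[[0, 0, 0], [0, 0, 0]], [[0, 0, 0], [0, 0, 0]], [[0, 0, 0], [0, 0, 0]], [[0, 0, 0], [0, 0, 0]], [[0, 0, 0], [0, 0, 0]]], "jaw": 30, "grip_force": 25}}

```text
clock: 4.6
position: [0.5373, 0.1622, 0.0299]
tool_rot: [3.14, 0.0, 1.682]
force: [-1.9, -1.0, 9.7]
grip_width: 0.0389
```

Run:
```python
from h import *
f=snap('scene');a=f['frame'][150:240,310:430][:,:,::-1];cv2.imwrite('pics/g2.png',cv2.resize(a,None,fx=6,fy=6,interpolation=cv2.INTER_CUBIC))
s=observe();print(s['position'],s['grip_width'],s['force'])
```

```text
[0.53724151 0.16220415 0.02988707] 0.03809490162176371 [-2.87422351 -1.12528475 10.98337549]
```

View pics/g2.png

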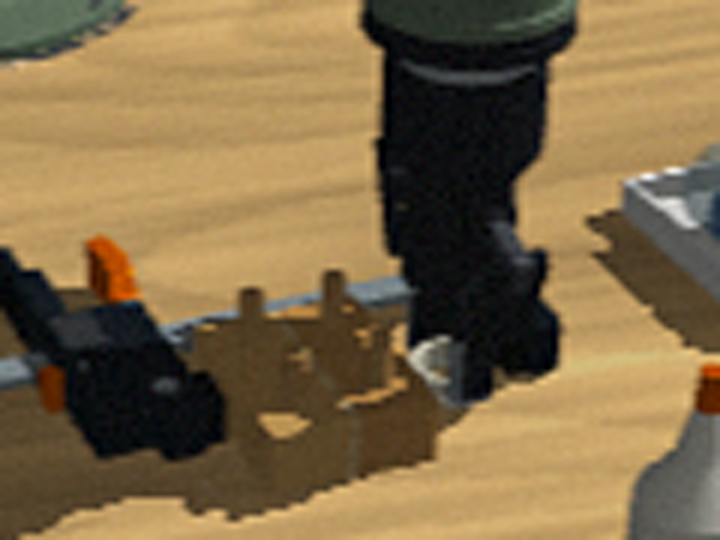

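Emit:
{"name": "move_arm", "arguments": {"motion": [[[0, 0, 3], [0, 0, 0]], [[0, 0, 15], [0, 0, 0]], [[0, 0, 50], [0, 0, 0]], [[0, 0, 70], [0, 0, 0]], [[0, 0, 70], [0, 0, 0]]]}}

```text
clock: 5.28
position: [0.5375, 0.1625, 0.1005]
tool_rot: [3.139, -0.001, 1.682]
force: [-0.1, -0.1, -0.7]
grip_width: 0.0382
```

Run:
```python
from h import *
f=snap('scene');a=f['frame'][120:240,310:430][:,:,::-1];cv2.imwrite('pics/g3.png',cv2.resize(a,None,fx=5,fy=5,interpolation=cv2.INTER_CUBIC))
s=observe();print(s['position'],s['grip_width'],s['force'])
```

```text
[0.53693988 0.16231058 0.09931719] 0.0384666248371719 [ 0.64869735 -1.063756   -0.98155647]
```

View pics/g3.png

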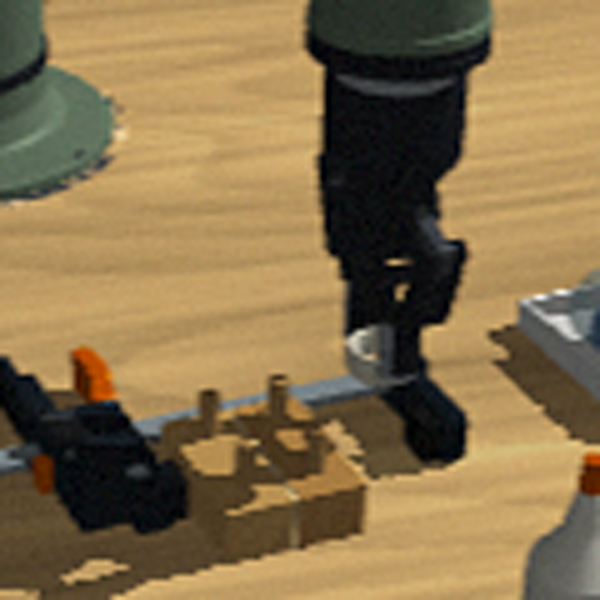

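Emit:
{"name": "move_arm", "arguments": {"motion": [[[2, -20, 20], [0, 0, -0.04]], [[6, -70, 35], [0, 0, -0.12]], [[10, -125, 40], [0, 0, -0.21]], [[14, -180, 40], [0, 0, -0.3]], [[18, -235, 40], [0, 0, -0.39]], [[22, -290, 40], [0, 0, -0.48]], [[26, -345, 40], [0, 0, -0.57]], [[30, -400, 40], [0, 0, -0.66]], [[34, -455, 40], [0, 0, -0.75]], [[38, -510, 30], [0, 0, -0.84]], [[43, -555, 10], [0, 0, -0.9]], [[43, -555, -20], [0, 0, -0.9]]]}}

```text
clock: 6.82
position: [0.5784, -0.3969, 0.077]
tool_rot: [3.14, 0.002, 0.777]
force: [0.3, 1.0, -0.4]
grip_width: 0.0383
```

Run:
```python
from h import *
f=snap('scene');a=f['frame'][160:280,130:260][:,:,::-1];cv2.imwrite('pics/g4.png',cv2.resize(a,None,fx=5,fy=5,interpolation=cv2.INTER_CUBIC))
s=observe();print(s['position'],s['grip_width'],s['force'])
```

```text
[ 0.57699338 -0.39326607  0.0724246 ] 0.038619056820948065 [-2.11798533  2.26661698 -4.65117011]
```

View pics/g4.png

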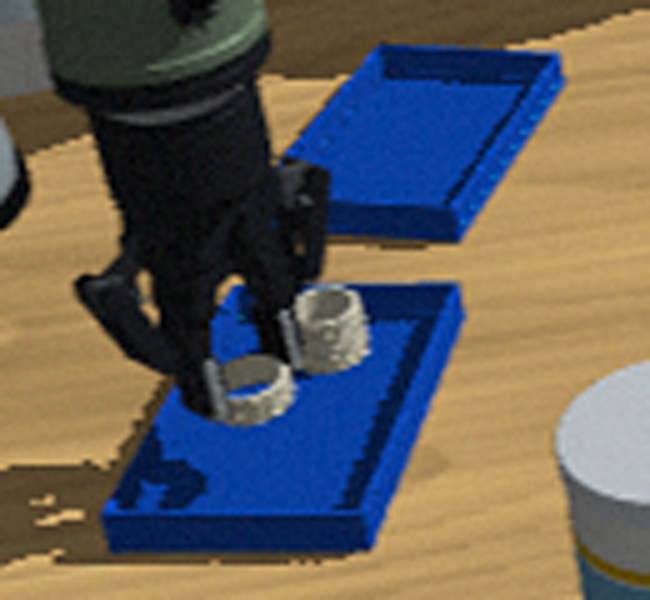

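Emit:
{"name": "move_arm", "arguments": {"motion": [[[0, 0, -15], [0, 0, 0]], [[0, 0, -30], [0, 0, 0]], [[0, 0, -38], [0, 0, 0]], [[0, 0, -42], [0, 0, 0]], [[0, 0, -42], [0, 0, 0]]]}}

```text
clock: 7.5
position: [0.5796, -0.3926, 0.0365]
tool_rot: [3.141, 0.0, 0.783]
force: [-1.1, 0.5, 0.6]
grip_width: 0.0385
```

Emit:
{"name": "move_arm", "arguments": {"motion": [[[0, 0, 0], [0, 0, 0]], [[0, 0, 0], [0, 0, 0]], [[0, 0, 0], [0, 0, 0]], [[0, 0, 10], [0, 0, 0]], [[0, 0, 40], [0, 0, 0]], [[0, 0, 90], [0, 0, 0]]], "jaw": 58}}

```text
clock: 8.25
position: [0.5789, -0.3922, 0.1266]
tool_rot: [-3.139, 0.0, 0.783]
force: [-0.2, -0.4, 0.6]
grip_width: 0.0582
```

Run:
```python
from h import *
f=snap('scene');a=f['frame'][140:280,130:260][:,:,::-1];cv2.imwrite('pics/g5.png',cv2.resize(a,None,fx=4,fy=4,interpolation=cv2.INTER_CUBIC))
f=snap('top')
s=observe();print(s['position'],s['grip_width'],s['force'])
```

```text
[ 0.58176781 -0.39405049  0.13252364] 0.05803694518439884 [ 0.81399862 -0.05374392  1.0062654 ]
```

View pics/g5.png

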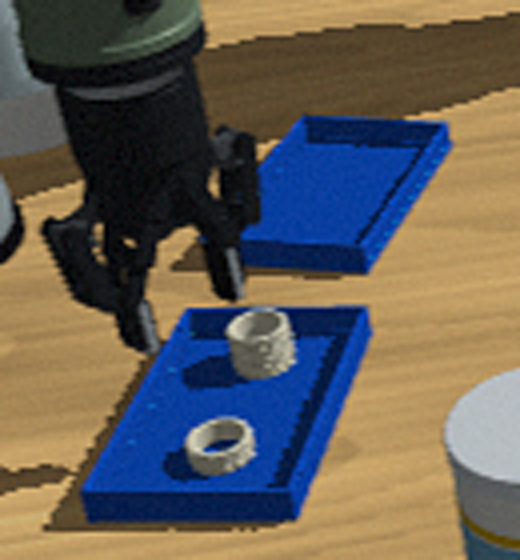

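```bash
python3 o.py 481 -44 .115 13 o2
python3 - <<'E'
from h import *
f=snap('top')
for l in ['rack','far_pad','near_pad','clamp_trigger','clamp_handle']:
    for d in outline_of(l,'top'): print(l,d['score'],d['pixel'])
E
```

```text
(np.float64(482.871745544459), np.float64(11.483786607526802), 0.115)
far_pad 0.47 [309.2, 239.0]
clamp_trigger 0.57 [308.2, 236.6]
clamp_handle 0.76 [327.5, 231.0]
```

View pics/o2_t.png

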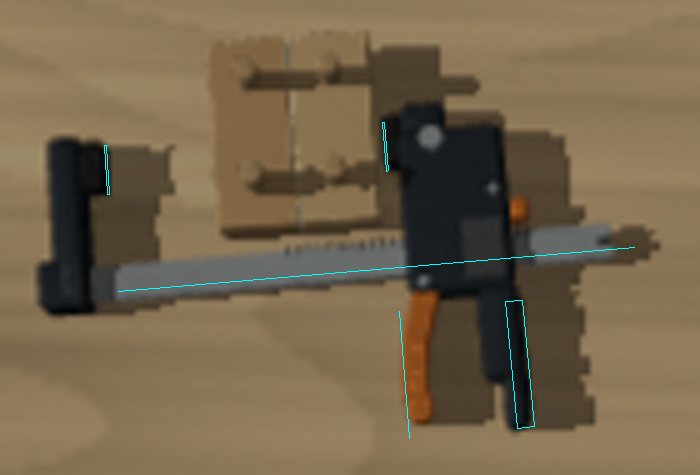

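Emit:
{"name": "move_arm", "arguments": {"motion": [[[-10, 30, 5], [0, 0, -0.06]], [[-30, 80, 5], [0, 0, -0.14]], [[-50, 130, 5], [0, 0, -0.22]], [[-68, 180, 5], [0, 0, -0.3]], [[-86, 230, 5], [0, 0, -0.38]], [[-104, 280, 5], [0, 0, -0.46]], [[-122, 330, 0], [0, 0, -0.54]], [[-138, 370, -10], [0, 0, -0.62]], [[-145, 393, -30], [0, 0, -0.67]], [[-145, 393, -45], [0, 0, -0.67]], [[-145, 393, -45], [0, 0, -0.67]]], "jaw": 85, "grip_force": 20}}

```text
clock: 10.12
position: [0.4339, 0.0005, 0.0805]
tool_rot: [3.142, 0.002, 0.114]
force: [0.3, 0.6, -0.5]
grip_width: 0.0846
```

Run:
```python
from h import *
f=snap('scene');a=f['frame'][140:240,280:420][:,:,::-1];cv2.imwrite('pics/g6.png',cv2.resize(a,None,fx=5,fy=5,interpolation=cv2.INTER_CUBIC))
f=snap('top');a=f['frame'][160:270,230:370][:,:,::-1];cv2.imwrite('pics/g6t.png',cv2.resize(a,None,fx=5,fy=5,interpolation=cv2.INTER_CUBIC))
s=observe();print(s['position'],s['tool_rot'],s['qpos'],s['grip_width'],s['force'])
```

```text
[4.34631336e-01 8.81369832e-05 8.14874775e-02] [3.14152922e+00 2.17023991e-04 1.12387193e-01] [-0.10588637  0.54020648 -0.03950688  2.21448252  0.05387299  0.38797479
 -1.64806171] 0.08482618361753304 [0.45857235 0.50476736 0.10919364]
```

View pics/g6.png

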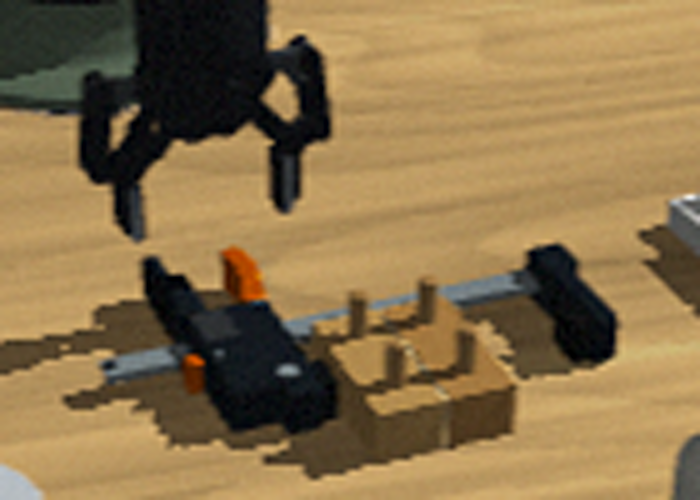

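View pics/g6t.png

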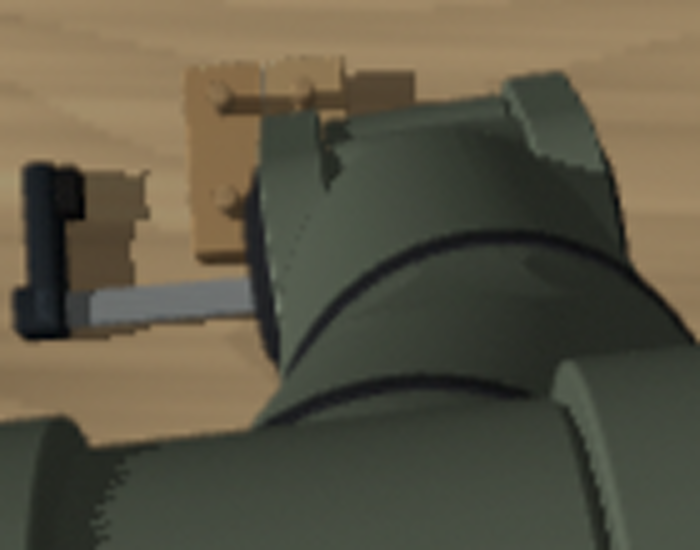

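Emit:
{"name": "move_arm", "arguments": {"motion": [[[0, 0, -15], [0, 0, 0]], [[0, 0, -30], [0, 0, 0]], [[0, 0, -40], [0, 0, 0]], [[0, 0, -46], [0, 0, 0]], [[0, 0, -46], [0, 0, 0]]]}}

```text
clock: 10.85
position: [0.4344, 0.0003, 0.035]
tool_rot: [3.142, 0.001, 0.113]
force: [0.5, 0.3, -0.6]
grip_width: 0.0851
```

```bash
cat > v.py <<'E'
from h import *
import sys
n=sys.argv[1]
f=snap('scene');a=f['frame'][150:240,290:420][:,:,::-1];A=cv2.resize(a,None,fx=6,fy=6,interpolation=cv2.INTER_CUBIC)
cv2.imwrite(f'pics/{n}.png',A)
s=observe();print(s['clock'],s['position'],s['tool_rot'],s['grip_width'],s['force'])
E
python3 v.py g7
```

```text
10.9 [4.34524143e-01 3.30649968e-04 3.53030933e-02] [-3.14158417e+00  1.94468262e-04  1.12744824e-01] 0.08494567676225613 [0.69892928 0.04641769 0.25906718]
```

View pics/g7.png

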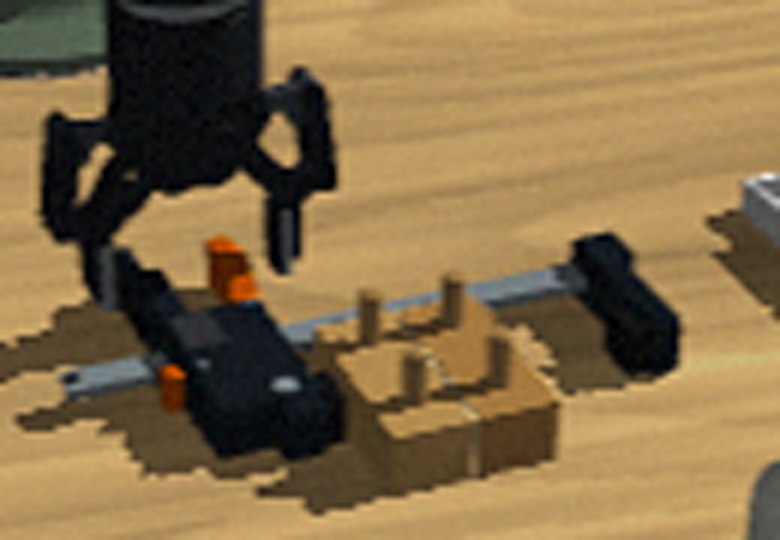

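Emit:
{"name": "move_arm", "arguments": {"motion": [[[0, 0, 0], [0, 0, 0]], [[0, 0, 0], [0, 0, 0]], [[0, 0, 0], [0, 0, 0]], [[0, 0, 0], [0, 0, 0]], [[0, 0, 0], [0, 0, 0]], [[0, 0, 0], [0, 0, 0]], [[0, 0, 0], [0, 0, 0]], [[0, 0, 0], [0, 0, 0]]], "jaw": 36, "grip_force": 20}}

```text
clock: 11.9
position: [0.4349, -0.0015, 0.0362]
tool_rot: [3.14, -0.001, 0.11]
force: [-2.0, -14.0, 22.7]
grip_width: 0.0457
```

```bash
python3 v.py g8
```

```text
11.95 [ 0.43491625 -0.00149683  0.03620885] [ 3.13978232e+00 -9.89311112e-04  1.10224096e-01] 0.04557299955185551 [ -2.15859917 -13.86760237  21.72785631]
```

View pics/g8.png

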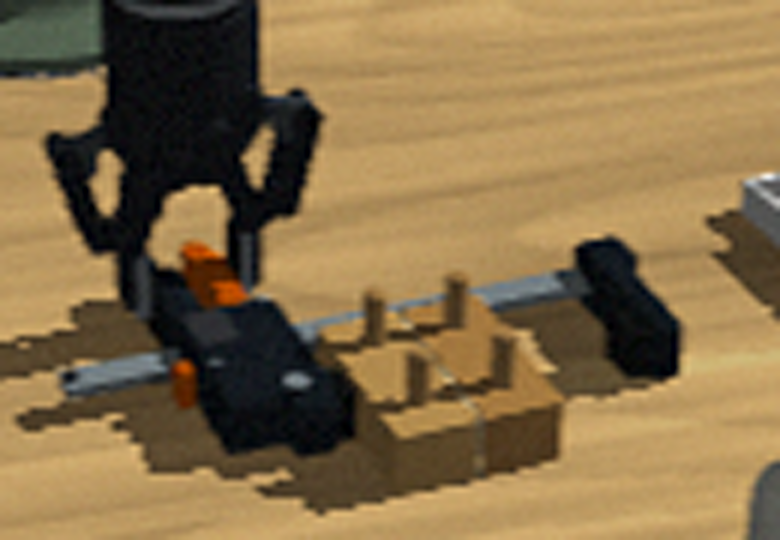

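Emit:
{"name": "move_arm", "arguments": {"motion": [[[0, -2, 1.5], [0, 0, 0]], [[0, -3, 2.5], [0, 0, 0]], [[0.5, -4, 3.5], [0, 0, 0]], [[0.5, -5, 4], [0, 0, 0]], [[0.5, -5, 4], [0, 0, 0]]]}}

```text
clock: 12.58
position: [0.4348, -0.0045, 0.0392]
tool_rot: [-3.141, 0.0, 0.113]
force: [0.2, -0.3, -5.0]
grip_width: 0.0369
```

```bash
python3 v.py g9
```

```text
12.625 [ 0.43483637 -0.00454148  0.03919428] [-3.14147688e+00  4.08253195e-04  1.13100715e-01] 0.0362667992951813 [ 0.39298617  0.30365367 -5.6014243 ]
```

View pics/g9.png

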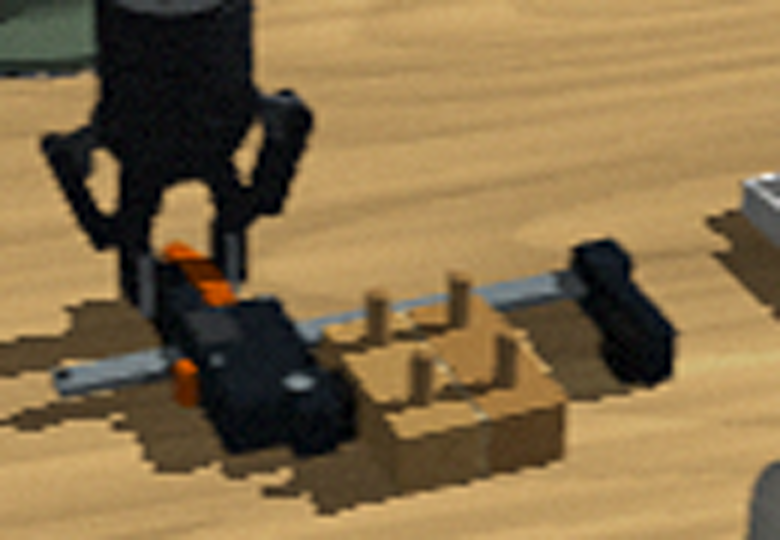

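Emit:
{"name": "move_arm", "arguments": {"motion": [[[0, 0, 0], [0, 0, 0]], [[-0.5, 3, 0], [0, 0, 0]], [[-0.5, 6, 0], [0, 0, 0]], [[-0.5, 6, 0], [0, 0, 0]], [[-0.5, 6, 0], [0, 0, 0]], [[-0.5, 6, 0], [0, 0, 0]]], "jaw": 85}}

```text
clock: 13.38
position: [0.4345, 0.0013, 0.0393]
tool_rot: [3.142, 0.0, 0.113]
force: [0.6, -0.6, -0.2]
grip_width: 0.0849
```

```bash
python3 v.py g10
```

```text
13.425 [0.43453342 0.00126225 0.03930116] [ 3.14156981e+00 -1.26408379e-05  1.12644440e-01] 0.08494357817018934 [0.65869645 0.22608529 0.50508701]
```

View pics/g10.png

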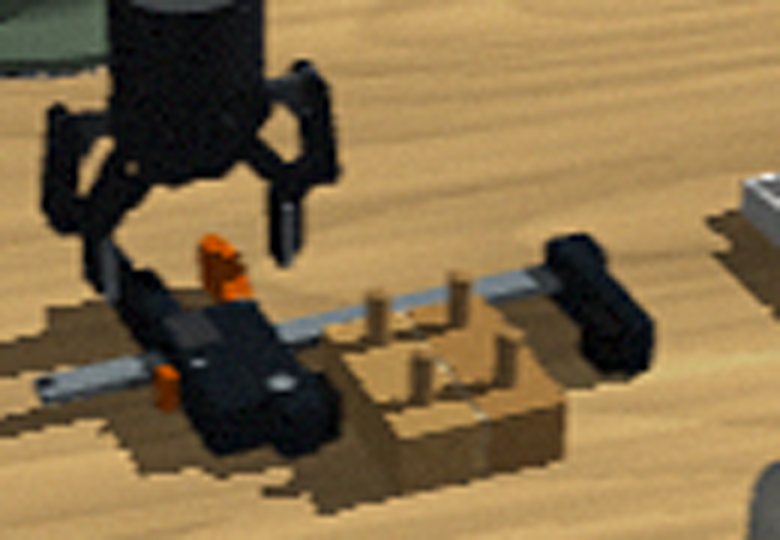

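Emit:
{"name": "move_arm", "arguments": {"motion": [[[0.5, -3, 0], [0, 0, 0]], [[0.5, -6, 0], [0, 0, 0]], [[0.5, -6, 0], [0, 0, 0]], [[0.5, -6, 0], [0, 0, 0]], [[0.5, -6, 0], [0, 0, 0]], [[0.5, -6, 0], [0, 0, 0]], [[0.5, -6, 0], [0, 0, 0]], [[0.5, -6, 0], [0, 0, 0]]], "jaw": 36}}

```text
clock: 14.42
position: [0.4355, -0.0066, 0.04]
tool_rot: [3.14, -0.001, 0.11]
force: [-2.0, -13.0, 25.8]
grip_width: 0.0439
```

```bash
python3 v.py g11
```

```text
14.475 [ 0.43547532 -0.00660009  0.0400517 ] [ 3.13984925e+00 -9.87966972e-04  1.10424645e-01] 0.04402034011944919 [ -1.93352832 -13.58452974  24.91146832]
```

View pics/g11.png

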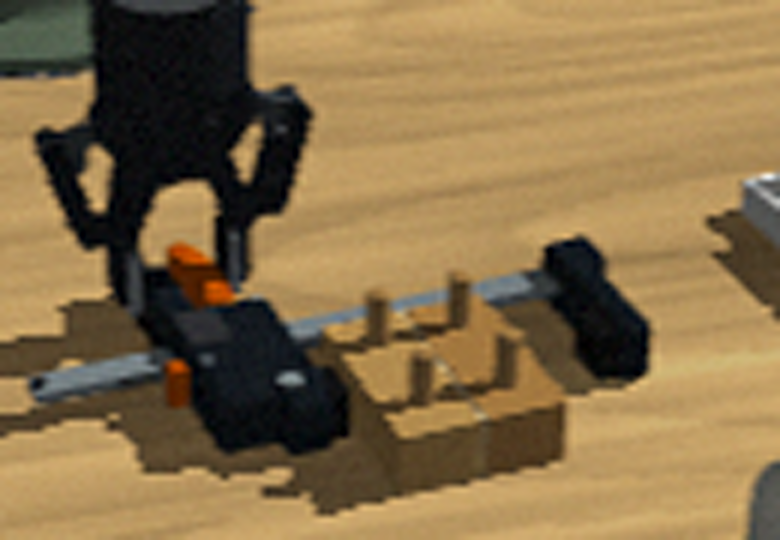

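Emit:
{"name": "move_arm", "arguments": {"motion": [[[0, -2, 1.5], [0, 0, 0]], [[0, -3, 2.5], [0, 0, 0]], [[0.5, -4, 3.5], [0, 0, 0]], [[0.5, -5, 4], [0, 0, 0]]]}}

```text
clock: 14.98
position: [0.4353, -0.0096, 0.0432]
tool_rot: [-3.141, 0.001, 0.113]
force: [0.1, 0.4, -4.7]
grip_width: 0.0363
```

Emit:
{"name": "move_arm", "arguments": {"motion": [[[-0.5, 3, -1], [0, 0, 0]], [[-0.5, 6, -2], [0, 0, 0]], [[-1, 9, -3], [0, 0, 0]], [[-1, 11, -4], [0, 0, 0]], [[-1, 11, -4], [0, 0, 0]], [[-1, 11, -4], [0, 0, 0]]], "jaw": 85}}

```text
clock: 15.72
position: [0.4346, 0.0013, 0.0393]
tool_rot: [3.142, -0.0, 0.113]
force: [0.2, 1.2, -0.2]
grip_width: 0.0851
```

```bash
python3 v.py g12
```

```text
15.775 [0.43456225 0.00126843 0.03933147] [ 3.14155763e+00 -7.67501203e-05  1.12698666e-01] 0.08472170534720293 [ 0.12637053 -0.17517698 -0.41172107]
```

View pics/g12.png

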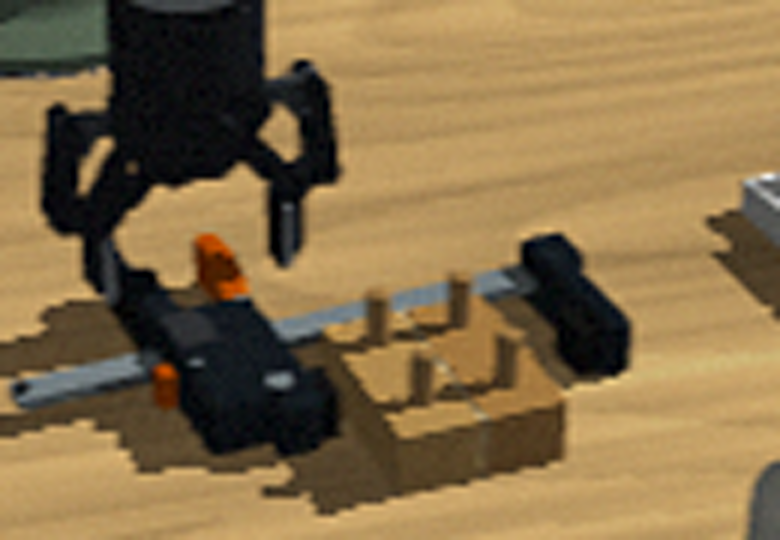

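Emit:
{"name": "move_arm", "arguments": {"motion": [[[0.5, -2, 0], [0, 0, 0]], [[0.5, -4, 0], [0, 0, 0]], [[0.5, -7, 1], [0, 0, 0]], [[1, -9, 2], [0, 0, 0]], [[1, -11, 3], [0, 0, 0]], [[1, -11, 4], [0, 0, 0]], [[1, -11, 4], [0, 0, 0]], [[1, -11, 4], [0, 0, 0]]], "jaw": 36}}

```text
clock: 16.77
position: [0.4354, -0.0097, 0.0432]
tool_rot: [3.142, 0.0, 0.113]
force: [0.3, -1.0, -4.9]
grip_width: 0.0365
```

```bash
cat > w.py <<'E'
from h import *
import sys
n=sys.argv[1]
f=snap('scene');a=f['frame'][150:240,290:420][:,:,::-1];A=cv2.resize(a,None,fx=6,fy=6,interpolation=cv2.INTER_CUBIC)
cv2.imwrite(f'pics/{n}.png',A)
f=snap('top');a=f['frame'][165:240,230:330][:,:,::-1];A=cv2.resize(a,None,fx=6,fy=6,interpolation=cv2.INTER_CUBIC)
cv2.imwrite(f'pics/{n}t.png',A)
s=observe();print(s['clock'],s['position'],s['tool_rot'],s['grip_width'],s['force'])
E
python3 w.py g13
```

```text
16.875 [ 0.43542657 -0.00966483  0.04320077] [3.14157127e+00 2.96638833e-04 1.12755045e-01] 0.03614814319232252 [ 0.30076479 -0.82994459 -4.85828   ]
```

View pics/g13t.png

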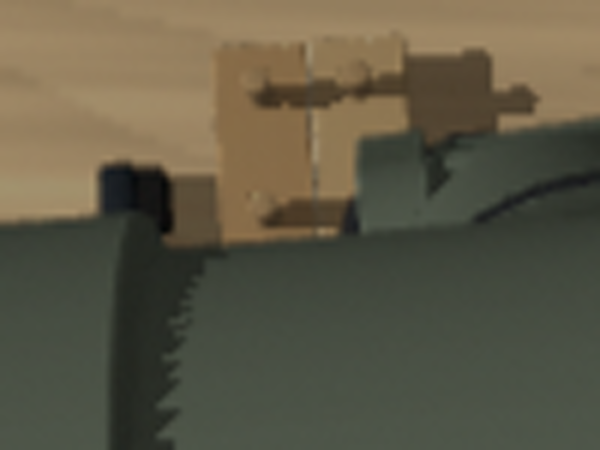

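View pics/g13.png

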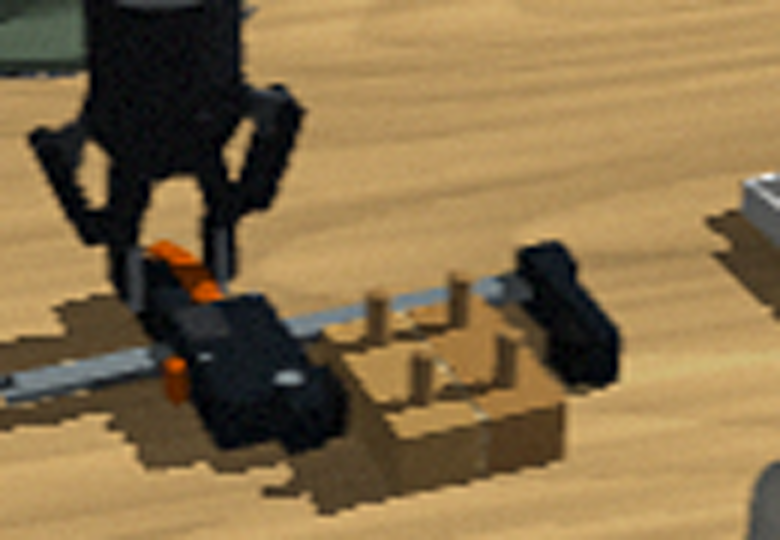

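Emit:
{"name": "move_arm", "arguments": {"motion": [[[-0.5, 3, -1], [0, 0, 0]], [[-0.5, 6, -2], [0, 0, 0]], [[-1, 9, -3], [0, 0, 0]], [[-1, 11, -4], [0, 0, 0]], [[-1, 11, -4], [0, 0, 0]], [[-1, 11, -4], [0, 0, 0]]], "jaw": 85}}

```text
clock: 17.62
position: [0.4346, 0.0013, 0.0393]
tool_rot: [3.142, -0.0, 0.113]
force: [-0.2, 0.4, -0.9]
grip_width: 0.0851
```

Emit:
{"name": "move_arm", "arguments": {"motion": [[[0.5, -2, 0], [0, 0, 0]], [[0.5, -4, 0], [0, 0, 0]], [[0.5, -7, 1], [0, 0, 0]], [[1, -9, 2], [0, 0, 0]], [[1, -11, 3], [0, 0, 0]], [[1, -11, 4], [0, 0, 0]], [[1, -11, 4], [0, 0, 0]], [[1, -11, 4], [0, 0, 0]]], "jaw": 36}}

```text
clock: 18.62
position: [0.4353, -0.0097, 0.0432]
tool_rot: [3.142, 0.0, 0.113]
force: [-0.2, 0.3, -4.7]
grip_width: 0.0364
```

```bash
python3 w.py g14
```

```text
18.725 [ 0.43538757 -0.00964933  0.04318745] [3.14158620e+00 3.67492750e-04 1.12845496e-01] 0.03605866124305201 [-0.86598525 -1.9645935  -4.6490656 ]
```

View pics/g14t.png

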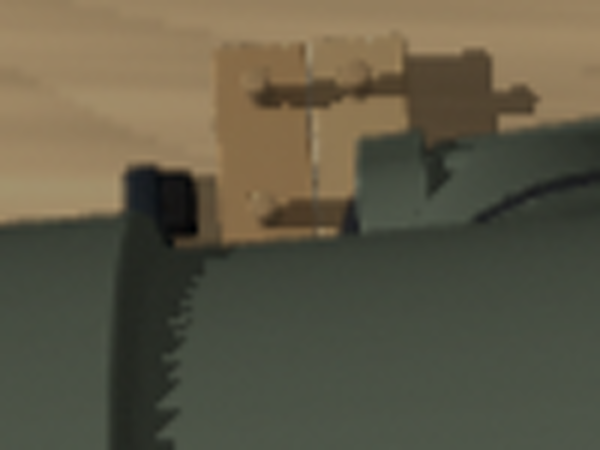

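View pics/g14.png

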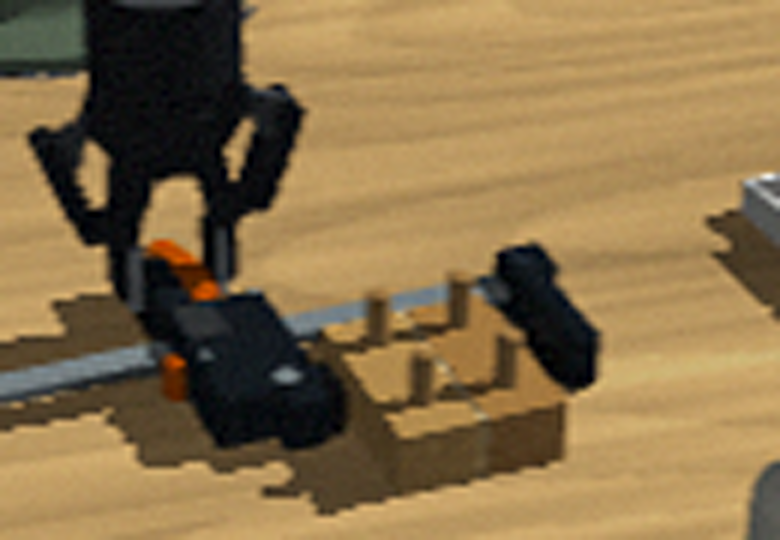

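Emit:
{"name": "move_arm", "arguments": {"motion": [[[-0.5, 3, -1], [0, 0, 0]], [[-0.5, 6, -2], [0, 0, 0]], [[-1, 9, -3], [0, 0, 0]], [[-1, 11, -4], [0, 0, 0]], [[-1, 11, -4], [0, 0, 0]], [[-1, 11, -4], [0, 0, 0]]], "jaw": 85}}

```text
clock: 19.48
position: [0.4346, 0.0013, 0.0393]
tool_rot: [3.142, -0.0, 0.113]
force: [0.1, 0.1, 0.9]
grip_width: 0.085
```

Emit:
{"name": "move_arm", "arguments": {"motion": [[[0.5, -2, 0], [0, 0, 0]], [[0.5, -4, 0], [0, 0, 0]], [[0.5, -6, 1], [0, 0, 0]], [[0.5, -6, 1], [0, 0, 0]]], "jaw": 60}}

```text
clock: 19.98
position: [0.4349, -0.0049, 0.0403]
tool_rot: [3.142, 0.0, 0.112]
force: [-0.4, 0.2, -3.1]
grip_width: 0.06
```

Emit:
{"name": "move_arm", "arguments": {"motion": [[[0, -1, 0.5], [0, 0, 0]], [[0, -2, 1], [0, 0, 0]], [[0, -2, 1], [0, 0, 0]]], "jaw": 51}}

```text
clock: 20.35
position: [0.4352, -0.0068, 0.0414]
tool_rot: [3.142, -0.0, 0.113]
force: [0.2, -0.7, 4.4]
grip_width: 0.0511
```

Emit:
{"name": "move_arm", "arguments": {"motion": [[[0.5, -1, 0.5], [0, 0, 0]], [[0.5, -1.5, 1], [0, 0, 0]], [[0.5, -1.5, 1], [0, 0, 0]]], "jaw": 44}}

```text
clock: 20.72
position: [0.4356, -0.0083, 0.0423]
tool_rot: [3.141, -0.0, 0.113]
force: [1.5, -0.5, 4.2]
grip_width: 0.0439
```

```bash
python3 w.py g15
```

```text
20.825 [ 0.43557256 -0.00825051  0.04229737] [ 3.14148915e+00 -2.86764563e-05  1.12666238e-01] 0.04401218755722194 [ 1.46248032 -2.01549003  3.69143034]
```

View pics/g15t.png

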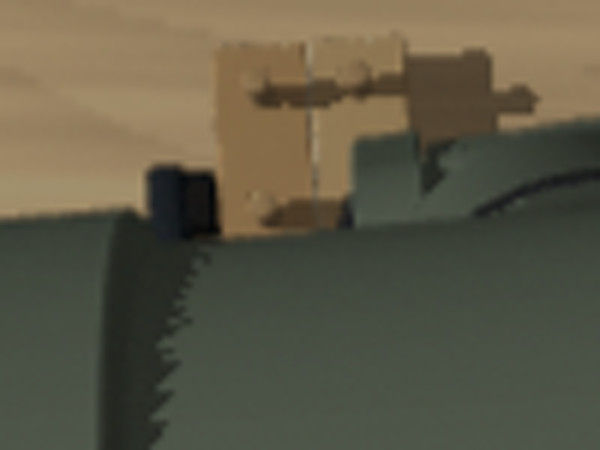

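Far pad is about at the rack face (pad edge column 215, rack edge 217). I'll finish this stroke slowly.

Emit:
{"name": "move_arm", "arguments": {"motion": [[[0, -0.5, 0.5], [0, 0, 0]], [[0, -0.5, 0.5], [0, 0, 0]], [[0, -0.5, 0.5], [0, 0, 0]]], "jaw": 41}}

```text
clock: 21.2
position: [0.4356, -0.0086, 0.0428]
tool_rot: [-3.142, -0.0, 0.113]
force: [0.2, -0.5, 1.8]
grip_width: 0.0415
```

Emit:
{"name": "move_arm", "arguments": {"motion": [[[0, -1, 0.5], [0, 0, 0]], [[0, -1, 0.5], [0, 0, 0]], [[0, -1, 0.5], [0, 0, 0]]], "jaw": 38}}

```text
clock: 21.58
position: [0.4353, -0.0097, 0.0432]
tool_rot: [-3.142, 0.001, 0.113]
force: [-0.4, 0.5, -1.4]
grip_width: 0.0382
```

```bash
python3 w.py g16
```

```text
21.675 [ 0.43531305 -0.00964776  0.04320637] [-3.14153343e+00  4.61003331e-04  1.12726902e-01] 0.03801768794591673 [-0.17612853  0.62564498 -2.18314069]
```

View pics/g16t.png

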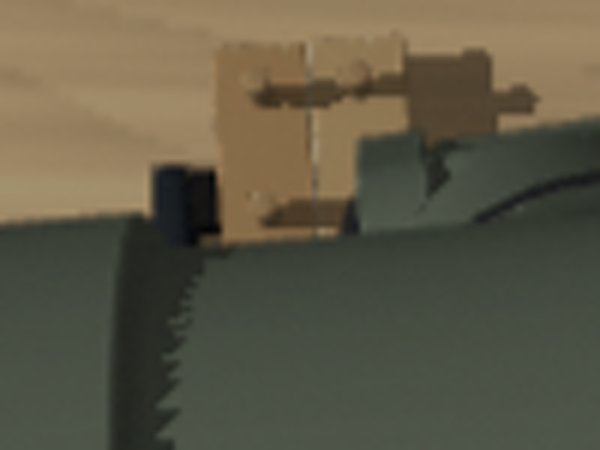

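View pics/g16.png

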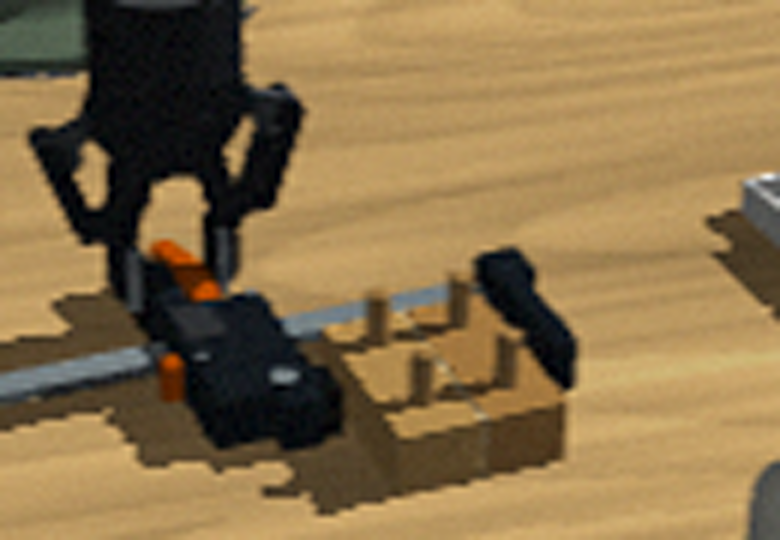

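Emit:
{"name": "move_arm", "arguments": {"motion": [[[0, 0, 0], [0, 0, 0]], [[0, 0, 0], [0, 0, 0]]], "jaw": 36}}

```text
clock: 21.92
position: [0.4354, -0.0098, 0.0434]
tool_rot: [3.141, 0.0, 0.113]
force: [-1.6, -0.6, 4.3]
grip_width: 0.0363
```

Emit:
{"name": "move_arm", "arguments": {"motion": [[[-0.5, 3, -1], [0, 0, 0]], [[-0.5, 6, -2], [0, 0, 0]], [[-1, 9, -3], [0, 0, 0]], [[-1, 11, -4], [0, 0, 0]], [[-1, 11, -4], [0, 0, 0]], [[-1, 11, -4], [0, 0, 0]]], "jaw": 85}}

```text
clock: 22.68
position: [0.4345, 0.0013, 0.0393]
tool_rot: [3.142, 0.0, 0.113]
force: [0.3, 0.4, -0.3]
grip_width: 0.0845
```

Emit:
{"name": "move_arm", "arguments": {"motion": [[[0.5, -2, 0], [0, 0, 0]], [[0.5, -4, 0], [0, 0, 0]], [[0.5, -6, 1], [0, 0, 0]], [[0.5, -6, 1], [0, 0, 0]]], "jaw": 60}}

```text
clock: 23.18
position: [0.4352, -0.0047, 0.0403]
tool_rot: [-3.141, -0.0, 0.113]
force: [0.6, 1.7, -2.4]
grip_width: 0.0602
```

Emit:
{"name": "move_arm", "arguments": {"motion": [[[0, -1, 0.5], [0, 0, 0]], [[0, -1, 0.5], [0, 0, 0]]], "jaw": 56}}

```text
clock: 23.42
position: [0.435, -0.0057, 0.0409]
tool_rot: [-3.142, 0.0, 0.113]
force: [-0.1, 2.0, 3.6]
grip_width: 0.0564
```

Emit:
{"name": "move_arm", "arguments": {"motion": [[[0, -1, 0.5], [0, 0, 0]], [[0, -1, 0.5], [0, 0, 0]]], "jaw": 52}}

```text
clock: 23.68
position: [0.435, -0.0067, 0.0413]
tool_rot: [3.142, 0.0, 0.113]
force: [-0.8, 0.5, 5.2]
grip_width: 0.0524
```

```bash
python3 w.py g17
```

```text
23.775 [ 0.43502122 -0.00673842  0.04131005] [3.14150520e+00 1.91167854e-05 1.12623950e-01] 0.05207586844902641 [-0.96480394  0.38475186  5.66748308]
```

View pics/g17t.png

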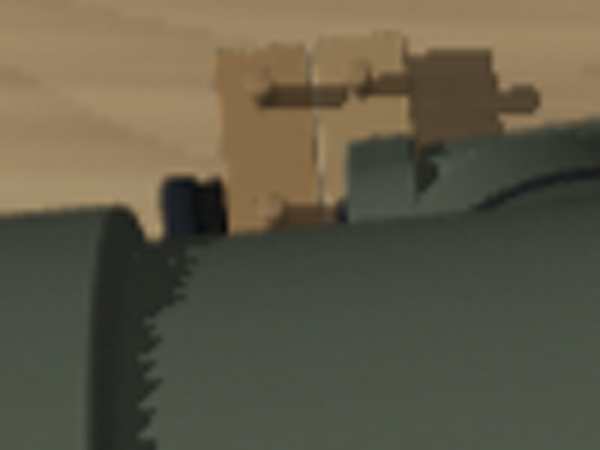

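View pics/g17.png

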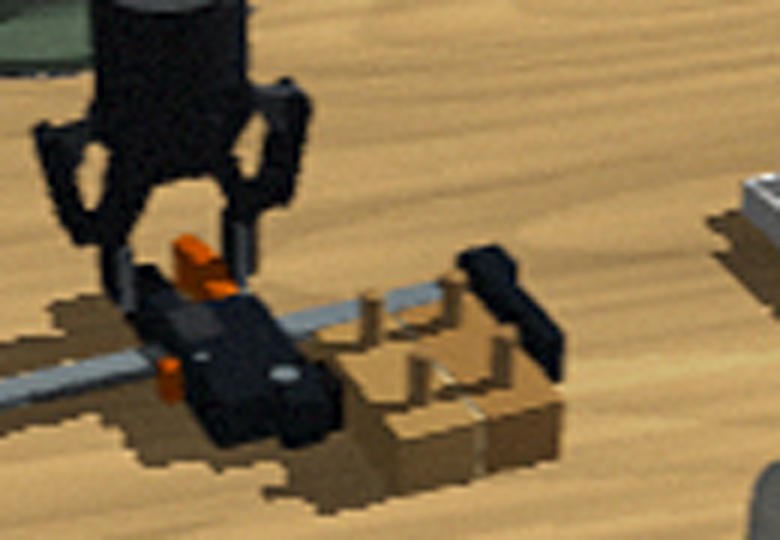

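Emit:
{"name": "move_arm", "arguments": {"motion": [[[0, -0.5, 0.5], [0, 0, 0]], [[0, -0.5, 0.5], [0, 0, 0]], [[0, -0.5, 0.5], [0, 0, 0]]], "jaw": 49}}

```text
clock: 24.15
position: [0.435, -0.0072, 0.0418]
tool_rot: [3.142, 0.0, 0.113]
force: [0.1, -0.2, 4.4]
grip_width: 0.0491
```

Emit:
{"name": "move_arm", "arguments": {"motion": [[[0, -0.5, 0.5], [0, 0, 0]], [[0, -0.5, 0.5], [0, 0, 0]], [[0, -0.5, 0.5], [0, 0, 0]]], "jaw": 46}}

```text
clock: 24.52
position: [0.4349, -0.0076, 0.0422]
tool_rot: [-3.142, 0.0, 0.113]
force: [-0.1, 0.7, 0.5]
grip_width: 0.0461
```

```bash
python3 w.py g18
```

```text
24.625 [ 0.43490326 -0.00763115  0.04220056] [-3.14154403e+00  2.88434920e-04  1.12757415e-01] 0.046045086344891004 [ 0.37216603  0.504739   -1.10083377]
```

View pics/g18.png

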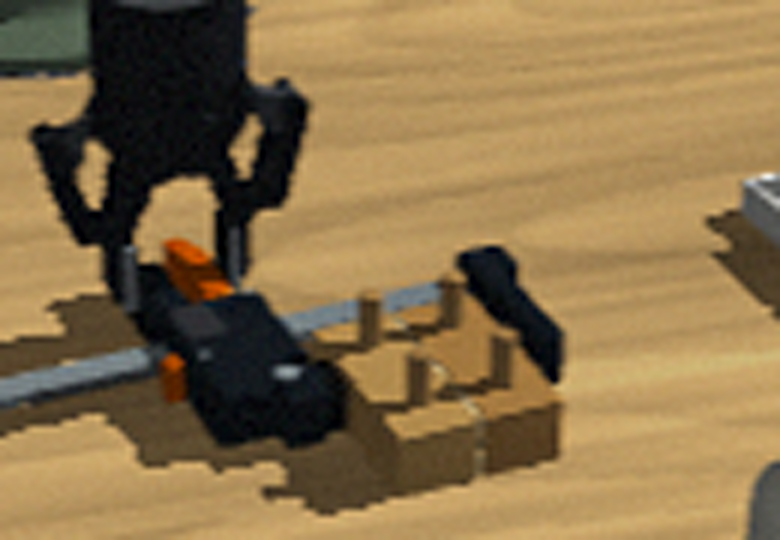

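Emit:
{"name": "move_arm", "arguments": {"motion": [[[0, -0.5, 0.5], [0, 0, 0]], [[0, -0.5, 0.5], [0, 0, 0]], [[0, -0.5, 0.5], [0, 0, 0]]], "jaw": 44}}

```text
clock: 25.0
position: [0.4349, -0.0081, 0.0427]
tool_rot: [-3.141, 0.0, 0.113]
force: [-0.8, 0.6, -2.8]
grip_width: 0.044
```

Emit:
{"name": "move_arm", "arguments": {"motion": [[[0, -0.5, 0.5], [0, 0, 0]], [[0, -0.5, 0.5], [0, 0, 0]], [[0, -0.5, 0.5], [0, 0, 0]]], "jaw": 42}}

```text
clock: 25.38
position: [0.435, -0.0086, 0.0433]
tool_rot: [-3.142, 0.0, 0.113]
force: [-2.0, 2.0, -4.4]
grip_width: 0.0423
```

Emit:
{"name": "move_arm", "arguments": {"motion": [[[0, -0.5, 0.5], [0, 0, 0]], [[0, -0.5, 0.5], [0, 0, 0]], [[0, -0.5, 0.5], [0, 0, 0]]], "jaw": 40}}

```text
clock: 25.75
position: [0.435, -0.0091, 0.0438]
tool_rot: [-3.142, -0.0, 0.113]
force: [-1.3, 2.0, -5.0]
grip_width: 0.0405
```

```bash
python3 w.py g19
```

```text
25.85 [ 0.43503552 -0.00914737  0.04378538] [-3.14155194e+00 -1.41847352e-05  1.12714613e-01] 0.0406417588228456 [-0.1657266   2.14778827 -5.94643849]
```

View pics/g19.png

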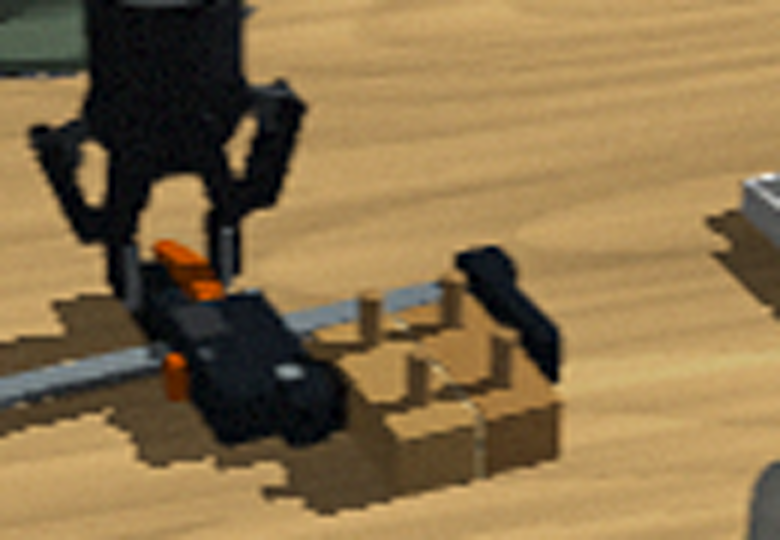

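View pics/g19t.png

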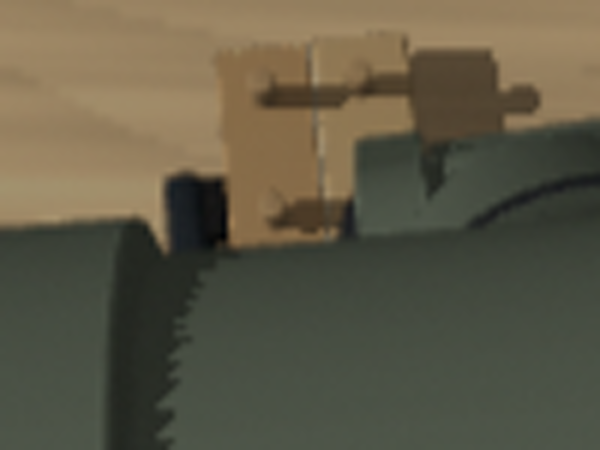

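Emit:
{"name": "move_arm", "arguments": {"motion": [[[0, 0, 0], [0, 0, 0]], [[0, 0, 0], [0, 0, 0]], [[0, 0, 0], [0, 0, 0]]], "jaw": 38}}

```text
clock: 26.22
position: [0.435, -0.0091, 0.0438]
tool_rot: [-3.142, 0.0, 0.113]
force: [-1.0, 1.7, -5.3]
grip_width: 0.04
```

Emit:
{"name": "move_arm", "arguments": {"motion": [[[0, 0, 0], [0, 0, 0]], [[0, 0, 0], [0, 0, 0]], [[0, 0, 0], [0, 0, 0]], [[0, 0, 0], [0, 0, 0]]], "jaw": 34}}

```text
clock: 26.72
position: [0.435, -0.0091, 0.0438]
tool_rot: [-3.142, 0.0, 0.113]
force: [-1.7, 1.2, -4.9]
grip_width: 0.0402
```

```bash
python3 w.py g20
```

```text
26.825 [ 0.43500596 -0.00917992  0.0437801 ] [3.14157527e+00 5.89204112e-05 1.12705230e-01] 0.040206648348894466 [-1.35321764  1.44420903 -6.15909279]
```

View pics/g20.png

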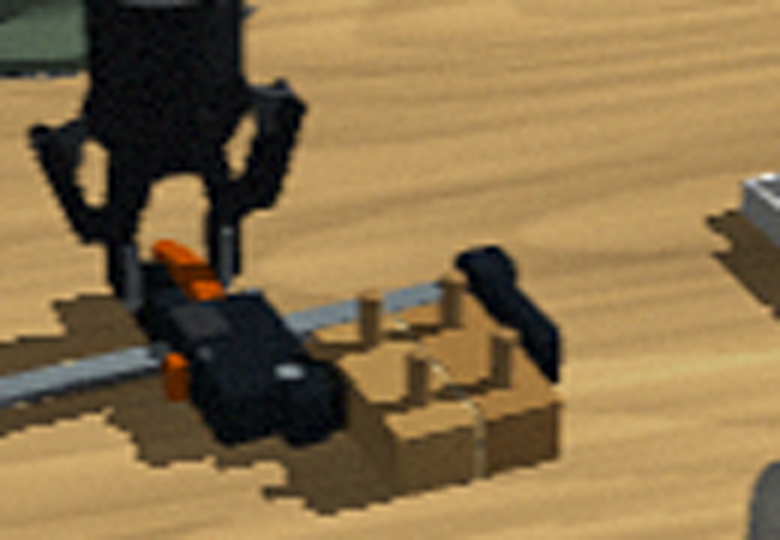

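View pics/g20t.png

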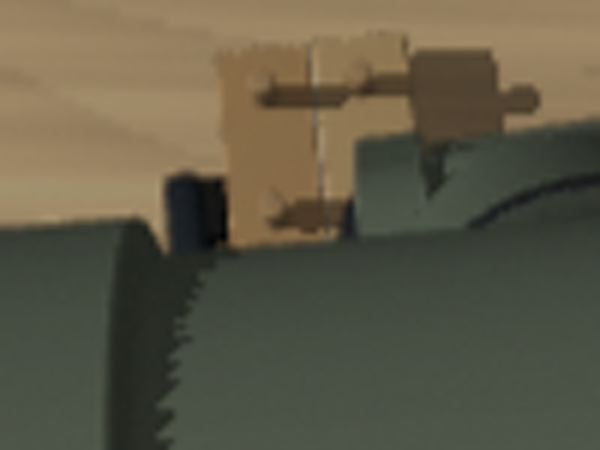

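Emit:
{"name": "move_arm", "arguments": {"motion": [[[0, 0, 0], [0, 0, 0]], [[0, 0, 0], [0, 0, 0]], [[0, 0, 0], [0, 0, 0]], [[0, 0, 0], [0, 0, 0]]], "grip_force": 24}}

```text
clock: 27.32
position: [0.4349, -0.0093, 0.0438]
tool_rot: [3.141, 0.0, 0.113]
force: [-3.4, -1.7, -4.1]
grip_width: 0.0373
```

```bash
python3 w.py g21
python3 - <<'E'
from h import *
for i in range(3):
    f=grab_frame('scene');s=observe();print(s['grip_width'],s['force'])
E
```

```text
27.425 [ 0.43488617 -0.00929365  0.04376516] [3.14149927e+00 3.07146416e-04 1.12590249e-01] 0.03728274803508657 [-2.59263874 -1.48413326 -3.08465966]
0.03680385526677459 [-2.98072953 -2.00296035 -4.86442372]
0.037159509352951876 [-3.24196605 -2.11548868 -4.5475092 ]
0.03726955045025173 [-3.71783657 -2.88996176 -2.91939418]
```

Run:
```python
from h import *
f=snap('scene','fin.png')
s=observe();print(s['clock'],s['grip_width'],s['force'])
```

```text
27.625 0.03701258287126787 [-3.70184233 -2.35503624 -2.88377285]
```

View pics/fin.png

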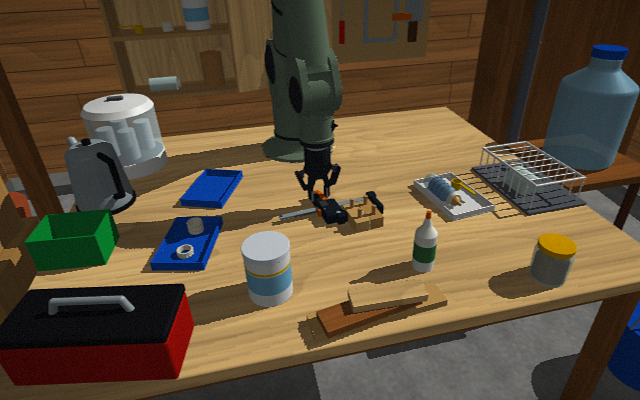

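View pics/g21.png

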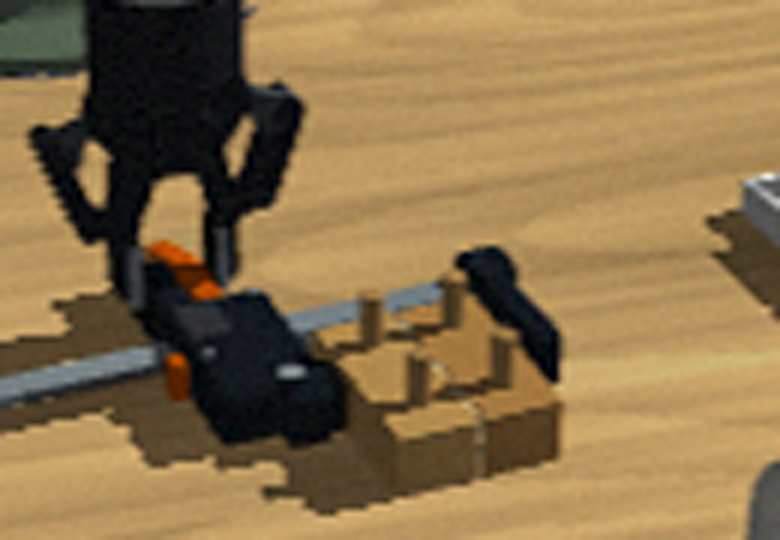

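```bash
python3 -c "
from workcell import job_done
print(job_done())"
```

```text
the job is handed in; nothing more can be done
None
```

I handed the job in at about 27.6 s, with the gripper still squeezing handle and trigger together. No verdict was reported.

- **Collar:** it lies flat in the blue tray's free half, beside the stack of two. I used the blue tray farthest from the base, the one holding the stack.
- **Clamping:** I pumped the trigger five full strokes, and the sixth stopped short when the pads took up the rack. During the strokes the clamp slid a few mm. The far pad pushed the rack a few mm against the near pad and turned it by 1–2°.
- **Stopping short:** at a 20 N grip the fingers stopped at 40.2 mm, where the earlier free strokes reached 36 mm. That showed that both pads were pressing.
- **Final grip:** I raised it to 24 N for margin, and the fingers settled at about 37 mm. From that I estimate about 30 N on the pads. This is above the suggested 20 N squeeze but well below 70 N. The pad force could not be measured directly.
- **Last picture:** clamp and rack lie flat, the collar is in the tray, and the canister, bottles, scoop and stack look unmoved. The remaining wrist force was under 6 N.
- **Not as planned:** I picked up the collar off centre, near the edge of the finger pads, but it stayed held. The first two squeezes stuck at about 45 mm because the clamp would not slide. I cleared that by shifting the tool about 5 mm sideways and 4 mm up.

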